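# Tighten the panel clamp with its star wheel

## Robot

A 6-joint arm with a two-finger parallel gripper is mounted at the origin on the work surface. World frame = base frame: x ahead of the robot, y to its left, z up, the work surface at z = 0. Lengths are in m, angles in rad, forces in N, time in s.
With the tool pointing down it reaches from about 0.3 to 1 m from the base axis. Payload 5.1 kg.
Tool frame: the origin (TCP) lies at the very end of the fingers, on their centre line; the grasp point (between the pads) lies 19 mm behind it; z points along the fingers, x is the direction in which the jaws open and shut, and the axes are right-handed (so a half turn about z gives the same grasp; the last joint's range is limited). The gripper opens to 95 mm and grips with 3 to 60 N. Pads are 20 mm wide; open, the fingers measure 119 mm over their backs; the gripper's body (75 mm by 180 mm) begins 59 mm behind the grasp point.
Start: joints at [1.208, 0.124, 1.65, -0, 1.367, -0.083], TCP at [0.18, 0.625, 0.215] pointing down, gripper open.
Joint ranges: [-2.61, 2.61], [-1.02, 2.33], [0.03, 2.71], [-1.35, 4.49], [0.32, 2.68], [-2.91, 2.91]. Speed limits (rad/s): [2.57, 2.57, 3.14, 3.14, 3.14, 3.14].

## Interface

Orientations are given as a unit quaternion [x, y, z, w].
In Python, from rig import robot gives the robot as it stands.
- The arm moves only by the tool carry_out, never from a script. Its argument "deltas" is a list that holds one entry, the list of rows, each a list of 5 numbers: the shift along the tool's x, y, z in m, then the turn about the tool's z in rad, then the closure in counts, from 0 (fully open) to 255 (shut). In form: [[[dx, dy, dz, turn, fingers], ...]]. A call has exactly 5 rows; each row shifts and turns the commanded pose from where the row before left it, along the tool's axes as they then stand; what a row does not reach is not made up. A row lasts 1/12 s, in which the tool goes at most 41.7 mm and 7.16 degrees, less where a joint would pass 70% of its speed; a pose out of reach is approached as far as the arm can. A call is refused whole if a number of a shift passes 0.0417 or a number of a turn 0.125, either way. A call with a gripper value outside its range is refused whole. The fingers move at their own pace and stop on an object; "newtons" is the grip in N (left out, the last holds). Time passes only in rows, so rows that do not move let the fingers close, or fill a call up. It gives the time, the measured TCP pose, the force and the opening at its end, in the units of the state.
- robot.read_state(): the state, without advancing time (a new reading comes with each control period).
- robot.snapshot(name): name is "scene" or "top" or "wrist"; returns (picture, depth): 420x560x3 uint8, blue, green, red; 420x560 float32, m along the optical axis (not along the pixel's ray), 0 where there is no reading.
- robot.camera_info(name): a dict with "intrinsics" (3x3 intrinsics, pixels), "dist_coeffs" ([k1, k2, p1, p2, k3] as OpenCV has them; the pictures are not rectified), "rvec" (rotation vector, rad) and "tvec" (3), from world to camera coordinates, as OpenCV has them. Camera axes: x right, y down, z forward; pixel columns grow to the right and rows downward; lengths in m; the calibration is good to about 2 mm. A picture is of the moment at which its call begins: read the wrist's pose just before it. camera_info takes no time and is no camera call; for the wrist camera it gives the pose at the moment of the call.
- robot.hand_in(): hands the job in, once; it reports no verdict.
The state is a dict: "t": time; "joint_positions": joint angles; "joint_vel": joint speeds; "effort": joint torques, N m; "tool_pos": TCP position; "orientation": TCP orientation; "wrist_force": force on the tool from outside, world axes, zero at the start; "moment": the same for the moment, N m; "grip_width": finger opening in m.
Only numpy, scipy, OpenCV 4.12 (cv2) and the standard library are available. Lean on these libraries where they do the work, as an engineer would, in place of code of your own. Each camera call takes 0.05 s, during which the arm holds its last target. There are 200 camera calls.

## Task

Tighten the clamp on the embossed silver panel: with the red-handled adjusting tool from the wooden block, reach through the slot in the green cover and gently push the brass star wheel round in the direction of the yellow arrow, about one tooth a stroke, until the leather-faced jaw is snug against the board and the wheel comes up firm. Stop there without forcing it, then stand the tool fully back in its block. Keep the gripper itself off the clamp and leave the other things on the table alone.

Things in the scene. Friction and masses are not known exactly. Their poses are not given: they have to be found in the camera images.
- clamp: Fixed clamp: dark steel base 300 x 200 mm (x -140 to 160 mm); on it a wooden board with an embossed silver panel (50 mm high, back stop 64 mm) and, nearer the robot, a green housing 44 mm (x) x 92 mm (y), 89 mm high, its middle at x = -85 mm. Origin on the table; x points from housing to panel, y along the slot in the direction of the yellow arrow, z up.
- slot (a point): Centre of the access slot at the top face of the green cover (5 mm thick), 89 mm above the table; axes as the clamp's. The slot is 32 mm long (y, -16 to +16 mm) and 13 mm wide (x). Its ends are rigid: keep the blade's middle within 12 mm of this point along y. Over 25 N between tool and clamp does damage.
- wheel_axle (a point): Centre of the brass star wheel, 45 mm under the slot point, axle along x. 10 straight teeth 5 mm thick, 12 mm wide (x), tip radius 36 mm, hub radius 17 mm. Their angle is not known: the blade may land on a tip (9 mm below the cover's top); then lift it and try 5 to 6 mm further along y. A blade reaching 22 to 23 mm below the slot point engages well and clears the hub.
- wheel_top (a point): Top of the star wheel, 9 mm under the slot point. One stroke moves about one tooth; lift the blade clear before going back. Pushing teeth here towards +y tightens. The wheel stays where it is left and turns stiffly (3 to 4 N at the blade). Once the jaw is home it stops dead: a steady 6 to 8 N at the blade, inside the slot's length, means snug.
- jaw (a joint): Gap between the jaw's leather face and the board, m (positive = open, 0 = home, snug on the board). Each tooth (36 degrees) towards +y closes it by 4 mm. It starts 7 to 12 mm open. It is moved only by the wheel.
- block: Fixed light wooden block 70 x 70 x 50 mm that holds the tool upright; origin at the centre of its underside, z up.
- socket (a point): Mouth of the block's hole, on its top face 50 mm above the table, axes as the block's: a rectangular hole 13 mm (x) by 9.5 mm (y) with a 2.5 mm chamfer, 46 mm deep. The tool hangs in it by its handle's shoulder, its x and y along the hole's (or turned by half a turn).
- tool: Adjusting tool, 90 g, upright in the block. Origin at the middle of the blade's lower end, z up. Steel blade 8 mm (x) by 4.5 mm (y), z 0 to 45 mm; red square handle 20 x 20 mm, z = 45 to 105 mm, with a black band. In the block its origin is 45 mm below the socket point. Grip it at z = about 73 mm, fingers closing along its y (the way the blade pushes), firmly.
- blade_tip (a point): The middle of the blade's lower end (the tool's origin; axes as the tool's). Lower it onto the wheel slowly, at about 15 mm/s with a light force stop (2 N): landing on a tooth's tip at 30 mm/s already passes 25 N.
- jar: Small amber jar with red cap, 44 mm across, 55 mm tall, to be left alone. Origin at its underside.
- tin: Green tin box 90 x 130 x 68 mm, to be left alone. Origin at its underside.
- hammer: Hammer lying on the table, to be left alone.
- mallet: Wooden mallet lying on the table, to be left alone.
Not all that is in view belongs to the job. What is shaped like the tool but purple or turquoise is not meant. Several things look just like the block: the one meant starts farthest from the robot's base.

How it is judged:
By the outcome, as a careful person would: the job done as asked, in the order asked, and still so for the second after the job is handed in, with the robot touching nothing.
It also fails if it takes over 72 s, if anything falls off the work surface, if the arm or the gripper's body presses on something with over 40 N, if the wrist force passes 120 N, or if a joint passes its speed limit or range.

## Working session

There is one attempt and no reset: what is moved stays moved. The work goes in short steps, Python scripts to look and compute and a tool call to move; the robot and the scene stay as the last step left them, time stands still between calls to the robot, and variables do not carry over. Pictures are saved under pics/ and viewed, about 8 in all and at most 12, crops included, and the job is handed in when it is done.

Besides the shell and the picture viewer there is one more tool, called after "Request:" as name([rows], argument=value, ...), one row to a line, values as JSON. carry_out: Moves the arm, as the interface text tells. Its arguments: {"type":"object","properties":{"deltas":{"type":"array"},"newtons":{"type":"number"}},"required":["deltas"]}

```bash
mkdir -p pics; ls
cat > h.py <<'E'
import numpy as np, cv2
from rig import robot
def snap(n):
    i=robot.camera_info(n); p,d=robot.snapshot(n); return p,d,i
def world(i,d,u,v,z=None,r=2):
    K=np.array(i["intrinsics"],float);D=np.array(i["dist_coeffs"],float)
    R=cv2.Rodrigues(np.array(i["rvec"],float))[0];t=np.array(i["tvec"],float).ravel()
    n=cv2.undistortPoints(np.array([[[u,v]]],float),K,D).ravel()
    ray=np.array([n[0],n[1],1.]);c=-R.T@t;w=R.T@ray
    if z is not None: return c+w*(z-c[2])/w[2]
    q=d[int(v)-r:int(v)+r+1,int(u)-r:int(u)+r+1];q=q[q>0]
    return c+w*np.median(q)
E
python3 - <<'E'
from h import *
for n in("scene","top"):
    p,d,i=snap(n); cv2.imwrite(f"pics/{n}0.png",cv2.resize(p,(800,600))); np.savez(f"{n}0.npz",p=p,d=d)
print(robot.read_state())
E
```

```text
pics
{'t': 0.1, 'joint_positions': array([ 1.20840175e+00,  1.24440650e-01,  1.65150871e+00, -2.09981313e-05,
        1.36751697e+00, -8.26051408e-02]), 'joint_vel': array([-0.00141898, -0.00176105, -0.00241216, -0.00042721, -0.00057355,
       -0.00386002]), 'effort': array([ 6.84968472e-04, -4.18874717e+01, -3.61099434e+01,  7.76314409e-02,
        4.60555858e-02, -7.52509095e-05]), 'tool_pos': array([0.17933208, 0.62417386, 0.21352647]), 'orientation': array([ 7.98795365e-01,  6.01602101e-01, -7.86808194e-04,  5.08628082e-04]), 'wrist_force': array([ 0.09344125, -0.15286552,  0.69133362]), 'moment': array([ 0.03493951, -0.05323922, -0.04017297]), 'grip_width': 0.09514940365856357}
```

View pics/scene0.png

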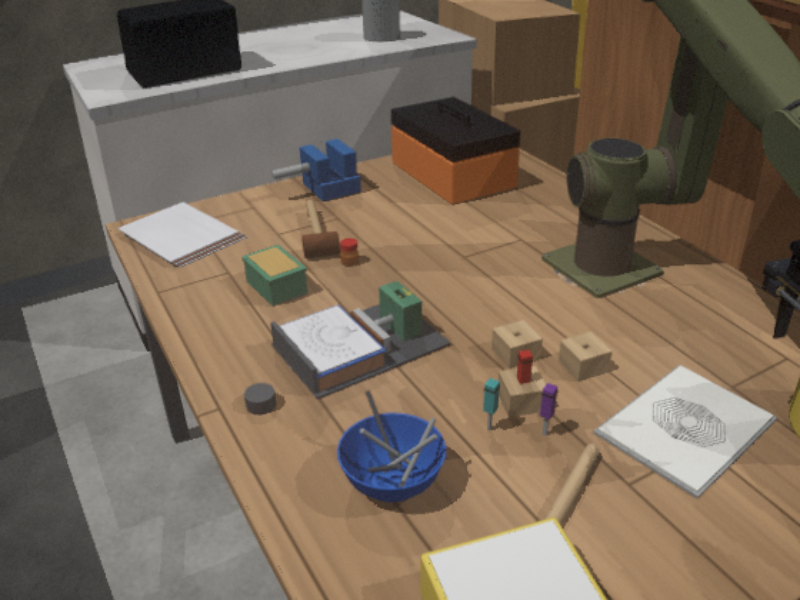

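View pics/top0.png

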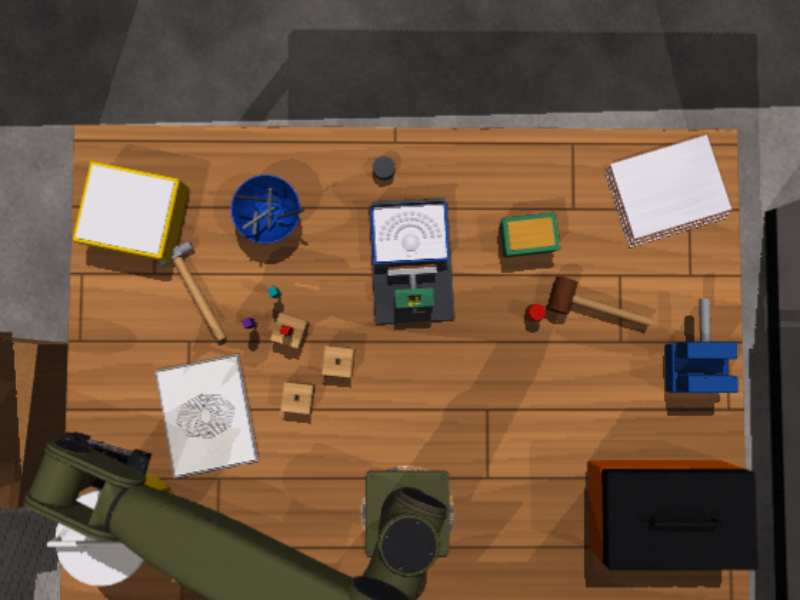

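The scene view shows the red tool in its block at (525,368) and the green housing at (400,310). In the top view the red tool is at (287,330), in the block at (290,331), which is the farthest of the three from the base. The lookalikes are turquoise (274,291), purple (249,322), and the empty blocks at (338,361) and (297,398). Slot at about (414,299). Next, one close crop of each of the two spots.

Run:
```python
from h import *
z=np.load("top0.npz");p,d=z["p"],z["d"];i=robot.camera_info("top")
a=cv2.resize(p[190:260,160:230],(560,560),interpolation=cv2.INTER_CUBIC)
b=cv2.resize(p[190:230,255:325],None,fx=8,fy=8,interpolation=cv2.INTER_CUBIC)
c=np.zeros((560,800,3),np.uint8); c[:420,:400]=cv2.resize(a,(400,400))[:400] .repeat(1,0) if 0 else 0
A=cv2.resize(p[195:255,165:230],None,fx=6,fy=6,interpolation=cv2.INTER_CUBIC) # 390x360
B=cv2.resize(p[180:240,255:320],None,fx=6,fy=6,interpolation=cv2.INTER_CUBIC)
cv2.imwrite("pics/c1.png",np.hstack([A,B]))
for u,v,zz in((201,231,None),(201,231,.11),(205,233,.05),(290,209,.089),(290,209,None),(192,204,None),(174,225,None)): print(u,v,zz,world(i,d,u,v,zz,1).round(4))
```

```text
201 231 None [0.4493 0.2849 0.1103]
201 231 0.11 [0.4493 0.285  0.11  ]
205 233 0.05 [0.4435 0.2802 0.05  ]
290 209 0.089 [ 0.5261 -0.0162  0.089 ]
290 209 None [ 0.5274 -0.0166  0.0686]
192 204 None [0.5407 0.3165 0.1098]
174 225 None [0.4694 0.3766 0.1076]
```

View pics/c1.png

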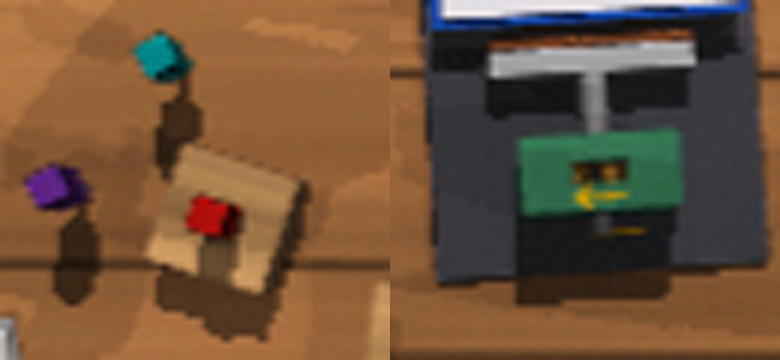

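The crop shows the red handle at (213,215) in its block, yawed by about 16°. The yellow arrow points left in the picture, which is +y, and the slot is at about (600,172) in the right half. Moving toward the tool now.

Request:
carry_out([
  [[-0.0215, 0.03, 0, 0, 0], [-0.0215, 0.03, 0, 0, 0], [-0.0215, 0.03, 0, 0, 0], [-0.0215, 0.03, 0, 0, 0], [-0.0215, 0.03, 0, 0, 0]],
])

```text
t: 0.52
tool_pos: [0.2945, 0.4783, 0.214]
orientation: [0.799, 0.602, -0.0, 0.0]
wrist_force: [0.6, 0.1, 0.1]
grip_width: 0.0953
```

Request:
carry_out([
  [[-0.0215, 0.03, 0, 0, 0], [-0.0215, 0.03, 0, 0, 0], [-0.02, 0.026, 0, 0, 0], [-0.01, 0.015, 0, 0, 0], [0, 0, 0, 0, 0]],
])

```text
t: 0.93
tool_pos: [0.3726, 0.3793, 0.2142]
orientation: [0.8, 0.6, -0.0, 0.001]
wrist_force: [0.3, 0.2, -0.2]
grip_width: 0.0952
```

Run:
```python
from h import *
p,d,i=snap("wrist"); cv2.imwrite("pics/w1.png",cv2.resize(p,(800,600))); np.savez("w1.npz",p=p,d=d,r=i["rvec"],t=i["tvec"])
s=robot.read_state();print(s["t"],s["tool_pos"],s["orientation"])
```

```text
0.9833 [0.37157787 0.38070599 0.214264  ] [ 7.99776726e-01  6.00297502e-01 -2.87423927e-04 -1.26517911e-04]
```

View pics/w1.png

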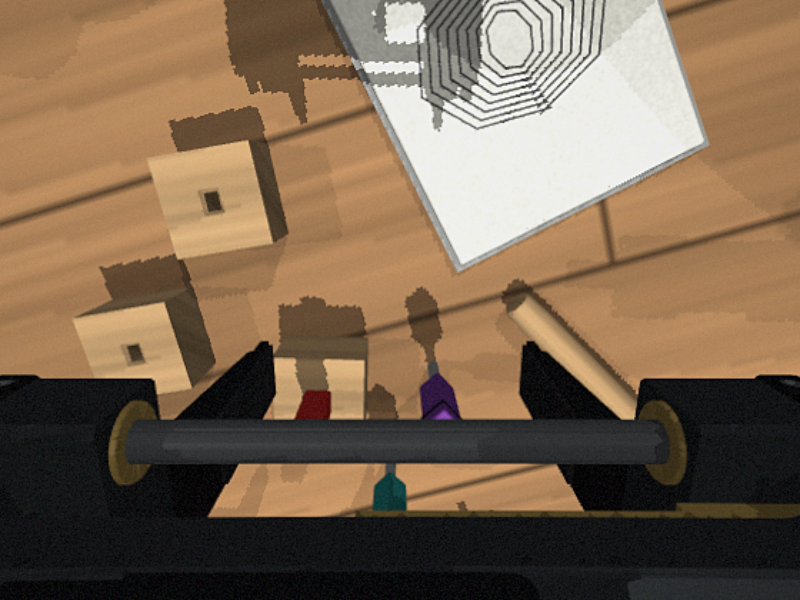

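The wrist view shows the tool's red handle at (315,405), half hidden by the gripper. The empty blocks' holes at (211,202) and (135,352) are longer along the image vertical, so the tool's blade-thin axis should lie along the gripper's x. I'll move past the tool so the camera sees it clearly.

Request:
carry_out([
  [[-0.017, 0.036, 0, 0, 0], [-0.017, 0.036, 0, 0, 0], [-0.017, 0.036, 0, 0, 0], [-0.017, 0.036, 0, 0, 0], [0, 0.036, 0, 0, 0]],
])

```text
t: 1.4
tool_pos: [0.5253, 0.2657, 0.2145]
orientation: [0.799, 0.602, -0.0, -0.0]
wrist_force: [0.8, -0.0, 0.2]
grip_width: 0.0951
```

Request:
carry_out([
  [[0, 0.01, 0, 0, 60], [0, 0, 0, 0, 60], [0, 0, 0, 0, 60], [0, 0, 0, 0, 60], [0, 0, 0, 0, 60]],
])

```text
t: 1.82
tool_pos: [0.5333, 0.2653, 0.2145]
orientation: [0.798, 0.602, -0.0, -0.0]
wrist_force: [0.3, 0.2, 0.3]
grip_width: 0.0736
```

Run:
```python
from h import *
s=robot.read_state()
p,d,i=snap("wrist"); cv2.imwrite("pics/w2.png",cv2.resize(p,(800,600))); np.savez("w2.npz",p=p,d=d,r=i["rvec"],t=i["tvec"])
print(s["t"],s["tool_pos"],s["orientation"],s["joint_positions"])
```

```text
1.8167 [0.53331155 0.26532742 0.21454476] [ 7.98149991e-01  6.02458707e-01 -2.05370423e-04 -2.35290522e-04] [ 3.71379986e-01  5.50508058e-03  1.77462639e+00  3.48837484e-04
  1.36198436e+00 -9.21848586e-01]
```

View pics/w2.png

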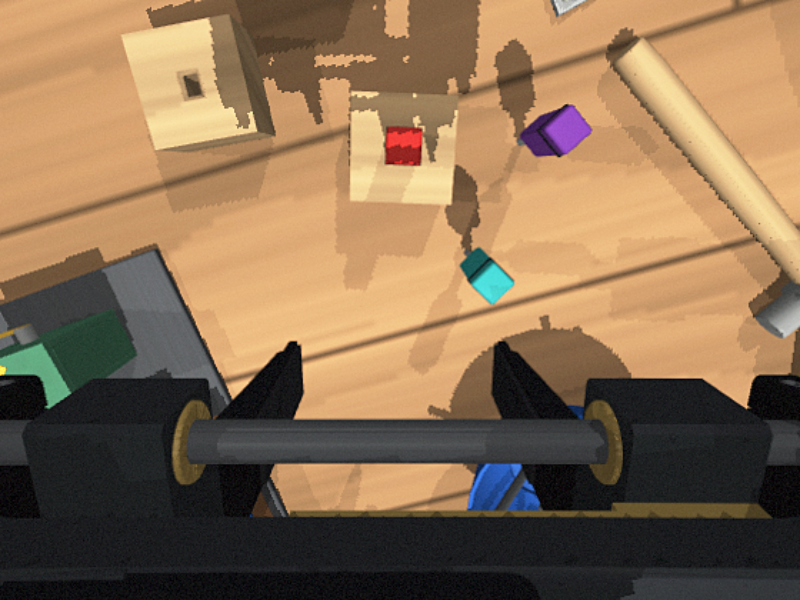

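The handle's top is at (404,146) in this view. The block's corners are at (349,91), (460,93), (455,204) and (349,201), almost square with the gripper.

Run:
```python
from h import *
z=np.load("w2.npz");p,d=z["p"],z["d"];i=dict(robot.camera_info("wrist"),rvec=z["r"],tvec=z["t"])
R=cv2.Rodrigues(z["r"])[0];print("cam",(-R.T@z["t"].ravel()),"axis",R[2])
print(world(i,d,404*.7,146*.7))
m=cv2.inRange(cv2.cvtColor(p,cv2.COLOR_BGR2HSV),(0,180,60),(8,255,255))|cv2.inRange(cv2.cvtColor(p,cv2.COLOR_BGR2HSV),(172,180,60),(180,255,255))
m[:,:250]=0;m[:,320:]=0
c=max(cv2.findContours(m,0,2)[0],key=cv2.contourArea);r=cv2.minAreaRect(c);print(r)
t=world(i,d,*r[0],z=.11);print("handle top",t)
B=np.array([world(i,d,u*.7,v*.7,z=.05) for u,v in((349,91),(460,93),(455,204),(349,201))])
print("block",B.mean(0),[np.linalg.norm(B[k]-B[k-1]).round(4) for k in range(4)])
for a,b in((0,1),(3,2),(3,0),(2,1)):
    e=B[b]-B[a];print(np.degrees(np.arctan2(e[1],e[0])))
s=robot.read_state()
from scipy.spatial.transform import Rotation as Q
M=Q.from_quat(s["orientation"]).as_matrix();print("toolx deg",np.degrees(np.arctan2(M[1,0],M[0,0])))
for q in (t,B.mean(0)): print((M.T@(q-s["tool_pos"])).round(4))
```

```text
cam [0.45968127 0.28647164 0.38509023] axis [ 0.25840898 -0.07387728 -0.9632066 ]
[0.45070999 0.29304509 0.11052866]
((282.0, 102.0), (26.0, 24.0), 90.0)
handle top [0.45037613 0.29249317 0.11      ]
block [0.45042972 0.29349061 0.05      ] [np.float64(0.0702), np.float64(0.0723), np.float64(0.071), np.float64(0.0734)]
73.1187896863807
72.48684640259316
162.48571393542264
163.38887604441322
toolx deg 74.0859400346108
[ 0.0035 -0.0873  0.1047]
[ 0.0044 -0.0876  0.1647]
```

Request:
carry_out([
  [[0.004, -0.025, 0, 0.02, 60], [0, -0.03, 0, 0, 60], [0, -0.025, 0.01, 0, 60], [0, -0.007, 0.025, 0, 60], [0, 0, 0.035, 0, 60]],
])

```text
t: 2.28
tool_pos: [0.4524, 0.2957, 0.1481]
orientation: [0.804, 0.595, 0.004, 0.0]
wrist_force: [1.1, 0.2, -0.9]
grip_width: 0.0723
```

Request:
carry_out([
  [[0, 0, 0.035, 0, 60], [0, 0, 0.025, 0, 60], [0, 0, 0.015, 0, 60], [0, 0, 0.0105, 0, 60], [0, 0, 0, 0, 60]],
])

```text
t: 2.7
tool_pos: [0.4503, 0.2927, 0.0568]
orientation: [0.804, 0.594, -0.002, -0.0]
wrist_force: [-0.7, -0.4, -0.8]
grip_width: 0.0727
```

Run:
```python
from h import *
s=robot.read_state();print(s["t"],s["tool_pos"],s["orientation"],s["wrist_force"])
```

```text
2.7 [0.45034307 0.29272946 0.05676789] [ 8.04461934e-01  5.94000075e-01 -2.18332521e-03 -3.74562511e-04] [-0.65418793 -0.41606239 -0.76144658]
```

Request:
carry_out([
  [[0, 0, 0, 0, 255], [0, 0, 0, 0, 255], [0, 0, 0, 0, 255], [0, 0, 0, 0, 255], [0, 0, 0, 0, 255]],
], newtons=50)

```text
t: 3.12
tool_pos: [0.4533, 0.2935, 0.0603]
orientation: [0.805, 0.594, 0.001, 0.0]
wrist_force: [0.0, -0.3, -0.1]
grip_width: 0.0447
```

Request:
carry_out([
  [[0, 0, 0, 0, 255], [0, 0, 0, 0, 255], [0, 0, 0, 0, 255], [0, 0, 0, 0, 255], [0, 0, 0, 0, 255]],
])

```text
t: 3.53
tool_pos: [0.4526, 0.2931, 0.0592]
orientation: [0.805, 0.594, -0.0, 0.0]
wrist_force: [-0.5, -0.4, -0.6]
grip_width: 0.0199
```

Run:
```python
from h import *
s=robot.read_state();print(s["t"],s["tool_pos"],s["orientation"],s["wrist_force"],s["moment"],s["grip_width"])
```

```text
3.5333 [0.45261702 0.29306211 0.05918689] [ 8.04765949e-01  5.93592249e-01 -6.91855964e-05  6.07869483e-05] [-0.52247787 -0.41438463 -0.63072115] [-0.10208695 -0.01969554  0.01312916] 0.019924750911750534
```

Request:
carry_out([
  [[0, 0, -0.008, 0, 255], [0, 0, -0.02, 0, 255], [0, 0, -0.03, -0.11, 255], [0, 0, -0.035, -0.12, 255], [0, 0, -0.027, -0.12, 255]],
])

```text
t: 3.95
tool_pos: [0.4528, 0.2933, 0.1818]
orientation: [0.687, 0.727, 0.001, 0.0]
wrist_force: [1.7, 1.7, -1.5]
grip_width: 0.0198
```

Run:
```python
from h import *
from scipy.spatial.transform import Rotation as Q
s=robot.read_state();M=Q.from_quat(s["orientation"]).as_matrix();print(s["t"],s["tool_pos"],M.round(3),s["grip_width"],s["wrist_force"])
print(M.T@(np.array([.61,-.016,s["tool_pos"][2]])-s["tool_pos"]))
```

```text
3.95 [0.45276151 0.29329073 0.18178352] [[-0.056  0.998  0.001]
 [ 0.998  0.056  0.001]
 [ 0.001  0.001 -1.   ]] 0.019792628722837016 [ 1.72164609  1.69984364 -1.53738299]
[-3.17623679e-01  1.39642028e-01 -3.85950716e-05]
```

Request:
carry_out([
  [[-0.033, 0.014, 0, 0, 255], [-0.036, 0.016, 0, 0, 255], [-0.036, 0.016, 0, 0, 255], [-0.036, 0.016, 0, 0, 255], [-0.036, 0.016, 0, 0, 255]],
])

```text
t: 4.37
tool_pos: [0.5398, 0.1187, 0.1797]
orientation: [0.689, 0.725, 0.0, 0.0]
wrist_force: [-0.2, 1.3, -1.5]
grip_width: 0.02
```

Request:
carry_out([
  [[-0.036, 0.016, 0, 0, 255], [-0.036, 0.016, 0, 0, 255], [-0.036, 0.016, 0, 0, 255], [-0.025, 0.01, 0, 0, 255], [-0.008, 0.003, 0, 0, 255]],
])

```text
t: 4.78
tool_pos: [0.6085, -0.0212, 0.1794]
orientation: [0.69, 0.723, -0.0, 0.001]
wrist_force: [0.2, 1.0, -1.5]
grip_width: 0.0197
```

Request:
carry_out([
  [[0, 0, 0, 0, 255], [0, 0, 0, 0, 255], [0, 0, 0, 0, 255], [0, 0, 0, 0, 255], [0, 0, 0, 0, 255]],
])

```text
t: 5.2
tool_pos: [0.6069, -0.0161, 0.1792]
orientation: [0.688, 0.725, 0.0, -0.0]
wrist_force: [-0.6, -0.7, -1.6]
grip_width: 0.0196
```

Run:
```python
from h import *
s=robot.read_state()
p,d,i=snap("wrist"); cv2.imwrite("pics/w3.png",cv2.resize(p,(800,600))); np.savez("w3.npz",p=p,d=d,r=i["rvec"],t=i["tvec"])
print(s["t"],s["tool_pos"],s["orientation"],s["wrist_force"],s["grip_width"])
```

```text
5.2 [ 0.60694754 -0.01606708  0.17924377] [ 6.88449348e-01  7.25284417e-01  4.37940385e-05 -8.84038478e-05] [-0.61007482 -0.66329164 -1.59969688] 0.019641955901022683
```

View pics/w3.png

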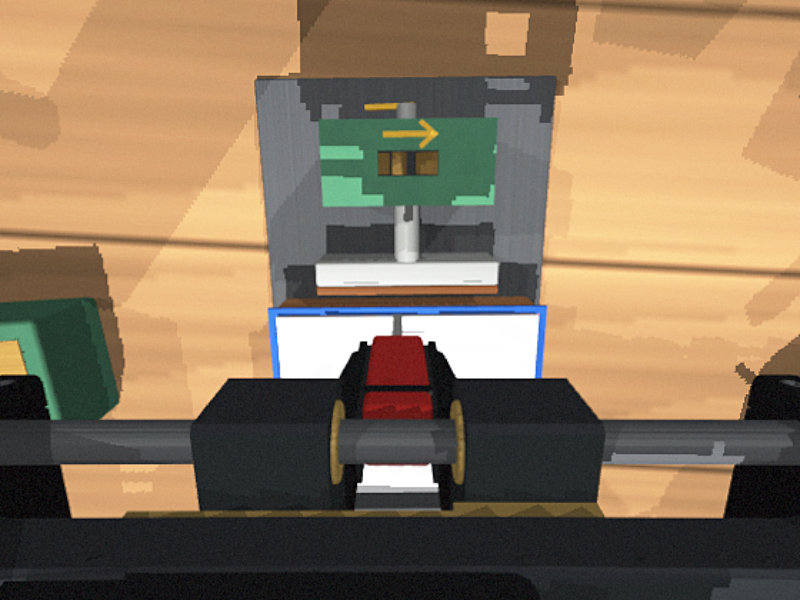

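The slot is at (378–439, 151–176) with its centre near (408,164), and the arrow points right in the image (+y). The blade hangs at about (398,325), thin side across the image as wanted. I'll enlarge the slot.

Run:
```python
from h import *
from scipy.spatial.transform import Rotation as Q
z=np.load("w3.npz");p,d=z["p"],z["d"];i=dict(robot.camera_info("wrist"),rvec=z["r"],tvec=z["t"])
A=cv2.resize(p[100:130,255:320],None,fx=12,fy=12,interpolation=cv2.INTER_CUBIC)
B=cv2.resize(p[212:242,255:305],None,fx=8,fy=8,interpolation=cv2.INTER_CUBIC)
B=cv2.copyMakeBorder(B,0,0,0,780-B.shape[1],cv2.BORDER_CONSTANT)
cv2.imwrite("pics/c3.png",np.vstack([A,B]))
s=robot.read_state();M=Q.from_quat(s["orientation"]).as_matrix();print(M.round(4))
H=np.array([world(i,d,u*.7,v*.7,z=.089) for u,v in((320,119),(497,117),(497,205),(323,206))])
print("housing",H.mean(0),[np.linalg.norm(H[k]-H[k-1]).round(4) for k in range(4)])
for a,b in((0,1),(3,2)): e=H[b]-H[a];print(np.degrees(np.arctan2(e[1],e[0])))
S=np.array([world(i,d,u*.7,v*.7,z=.089) for u,v in((378,151),(439,151),(439,176),(378,176))])
print("slot",S.mean(0),S.round(4).tolist())
print("toolframe",M.T@(S.mean(0)-s["tool_pos"]), "tooldeg",np.degrees(np.arctan2(M[1,0],M[0,0])))
print(d[112:117:2,262:312:3].round(3)) 
print("blade", d[222:236:2,270:288].round(3))
```

```text
[[-5.190e-02  9.987e-01  1.000e-04]
 [ 9.987e-01  5.190e-02  1.000e-04]
 [ 1.000e-04  1.000e-04 -1.000e+00]]
housing [ 0.52877617 -0.01325746  0.089     ] [np.float64(0.044), np.float64(0.0909), np.float64(0.0445), np.float64(0.0938)]
93.56359369680854
93.28825148675195
slot [ 0.52915345 -0.0136128   0.089     ] [[0.5237, -0.0299, 0.089], [0.522, 0.002, 0.089], [0.5346, 0.0029, 0.089], [0.5363, -0.0294, 0.089]]
toolframe [ 0.00665154 -0.07764146  0.09028639] tooldeg 92.97362545902833
[[0.25  0.274 0.276 0.28  0.259 0.258 0.259 0.273 0.278 0.277 0.275 0.271
  0.266 0.263 0.262 0.25  0.25 ]
 [0.251 0.275 0.278 0.28  0.26  0.26  0.259 0.274 0.277 0.278 0.276 0.271
  0.267 0.263 0.262 0.251 0.251]
 [0.251 0.276 0.277 0.28  0.26  0.26  0.26  0.274 0.278 0.279 0.276 0.273
  0.267 0.264 0.262 0.25  0.25 ]]
blade [[0.314 0.315 0.315 0.314 0.315 0.228 0.227 0.228 0.229 0.228 0.228 0.315
  0.314 0.314 0.314 0.315 0.315 0.314]
 [0.316 0.315 0.314 0.315 0.315 0.224 0.225 0.223 0.224 0.224 0.224 0.315
  0.316 0.315 0.316 0.315 0.316 0.314]
 [0.316 0.314 0.316 0.315 0.316 0.22  0.219 0.22  0.22  0.22  0.219 0.315
  0.317 0.316 0.316 0.315 0.315 0.316]
 [0.318 0.317 0.317 0.316 0.216 0.216 0.217 0.214 0.215 0.216 0.215 0.315
  0.316 0.315 0.317 0.316 0.315 0.315]
 [0.316 0.316 0.317 0.316 0.212 0.213 0.212 0.212 0.213 0.212 0.211 0.317
  0.317 0.317 0.317 0.316 0.317 0.317]
 [0.316 0.317 0.317 0.315 0.209 0.209 0.207 0.209 0.209 0.209 0.208 0.209
  0.315 0.314 0.314 0.315 0.314 0.314]
 [0.188 0.187 0.187 0.187 0.187 0.187 0.188 0.187 0.187 0.187 0.188 0.187
  0.187 0.187 0.188 0.188 0.187 0.189]]
```

View pics/c3.png

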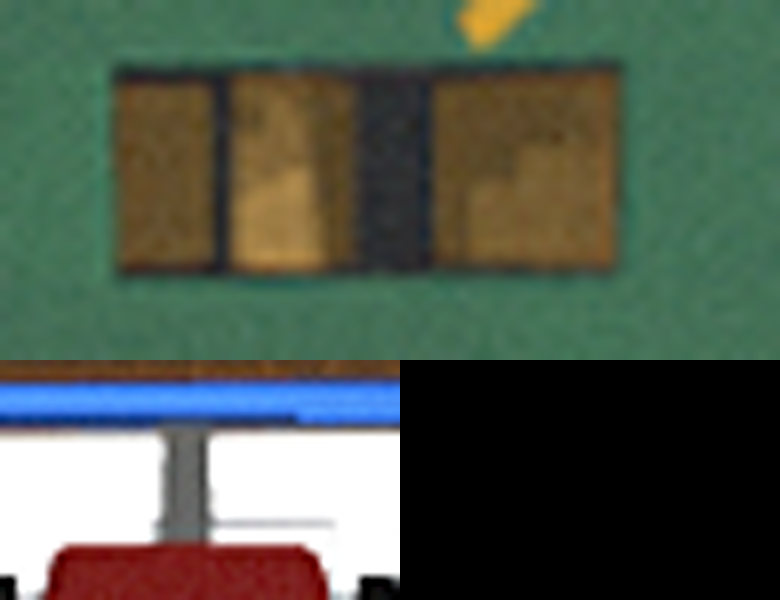

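The crop shows the slot at x 115–617, with a tooth tip at x 230–330 (centre 278), so about 5.6 mm on the −y side of the slot's middle. Now the blade and slot, both from this same wrist picture in tool axes.

Run:
```python
from h import *
from scipy.spatial.transform import Rotation as Q
z=np.load("w3.npz");p,d=z["p"],z["d"];i=dict(robot.camera_info("wrist"),rvec=z["r"],tvec=z["t"])
s=robot.read_state();M=Q.from_quat(s["orientation"]).as_matrix();T=s["tool_pos"];print(T)
f=lambda q:(M.T@(q-T)*1e3).round(1)
for v in range(216,238,3):
    r=d[v,262:296]; c=np.where(r<.26)[0]+262
    if len(c): print(v,c[0],c[-1],f(world(i,d,(c[0]+c[-1])/2,v,r=0)), np.median(r[r<.26]))
for n,a,b in(("slot",264.6,306.4),("tip",274.2,282.6)):
    zz=.089 if n=="slot" else .080
    print(n,[f(world(i,d,u-.5,(67/12+272/12)/2+100-.5,z=zz)) for u in(a,b)])
    print([f(world(i,d,(a+b)/2,100+v/12,z=zz)) for v in(67,272)], f(world(i,d,278,114)))
```

```text
[ 0.60702841 -0.01623871  0.17929211]
216 280 280 [nan nan nan] 0.0
219 275 280 [ 0.3 -6.9 52.9] 0.23458336
222 275 280 [ 0.3 -6.7 46.7] 0.22807157
225 275 280 [ 0.3 -6.6 40.6] 0.22194067
228 274 280 [ 0.  -7.3 32.2] 0.21556324
231 274 281 [ 0.3 -6.1 30. ] 0.21025181
234 263 292 [  0.4 -12.8   6. ] 0.18732661
237 262 295 [  0.9 -12.7   1.2] 0.18273057
slot [array([ -9.8, -78.3,  90.3]), array([ 21.7, -78.3,  90.3])]
[array([  6.3, -84.1,  90.3]), array([  6.4, -71.7,  90.3])] [  0.7 -78.1  99.2]
tip [array([ -2.7, -78.3,  99.3]), array([  3.9, -78.3,  99.3])]
[array([  1. , -84.3,  99.3]), array([  1. , -71.5,  99.3])] [  0.7 -78.1  99.2]
  return _methods._mean(a, axis=axis, dtype=dtype,
  ret = ret.dtype.type(ret / rcount)
```

Request:
carry_out([
  [[-0.002, -0.022, 0, 0, 255], [-0.002, -0.028, 0, 0, 255], [-0.002, -0.02, 0.005, 0, 255], [0, -0.0053, 0.01, 0, 255], [0, 0, 0.01, 0, 255]],
])

```text
t: 5.67
tool_pos: [0.5319, -0.0268, 0.1541]
orientation: [0.689, 0.725, 0.001, 0.001]
wrist_force: [0.7, -0.3, -1.5]
grip_width: 0.0196
```

Request:
carry_out([
  [[0, 0, 0.005, 0, 255], [0, 0, 0.002, 0, 255], [0, 0, 0, 0, 255], [0, 0, 0, 0, 255], [0, 0, 0, 0, 255]],
])

```text
t: 6.08
tool_pos: [0.5333, -0.0273, 0.1475]
orientation: [0.689, 0.725, 0.0, 0.0]
wrist_force: [-0.3, -0.7, -1.2]
grip_width: 0.0199
```

```bash
cat >> h.py <<'E'
def st():
    s=robot.read_state()
    print(round(s["t"],2),s["tool_pos"].round(4),s["orientation"].round(4),"F",s["wrist_force"].round(2),"M",s["moment"].round(3),s["grip_width"].round(4)); return s
E
python3 - <<'E'
from h import *
s=st()
p,d,i=snap("wrist"); np.savez("w4.npz",p=p,d=d,r=i["rvec"],t=i["tvec"])
cv2.imwrite("pics/w4.png",cv2.resize(p[190:245,240:320],None,fx=9,fy=9,interpolation=cv2.INTER_CUBIC))
E
```

```text
Traceback (most recent call last):
  File "h.py", line 15, in st
    print(round(s["t"],2),s["tool_pos"].round(4),s["orientation"].round(4),"F",s["wrist_force"].round(2),"M",s["moment"].round(3),s["grip_width"].round(4)); return s
                                                                                                                                  ^^^^^^^^^^^^^^^^^^^^^
AttributeError: 'float' object has no attribute 'round'
```

```bash
sed -i 's/s\["grip_width"\].round(4)/round(s["grip_width"],4)/' h.py
python3 - <<'E'
from h import *
s=st()
p,d,i=snap("wrist"); np.savez("w4.npz",p=p,d=d,r=i["rvec"],t=i["tvec"])
cv2.imwrite("pics/w4.png",cv2.resize(p[190:245,240:320],None,fx=9,fy=9,interpolation=cv2.INTER_CUBIC))
st()
E
```

```text
6.08 [ 0.5333 -0.0273  0.1475] [6.891e-01 7.247e-01 2.000e-04 2.000e-04] F [-0.31 -0.71 -1.23] M [ 0.037 -0.008 -0.001] 0.0199
6.13 [ 0.5332 -0.0273  0.1476] [6.891e-01 7.247e-01 2.000e-04 3.000e-04] F [-0.05 -0.31 -0.82] M [-0.009 -0.029 -0.045] 0.02
```

View pics/w4.png

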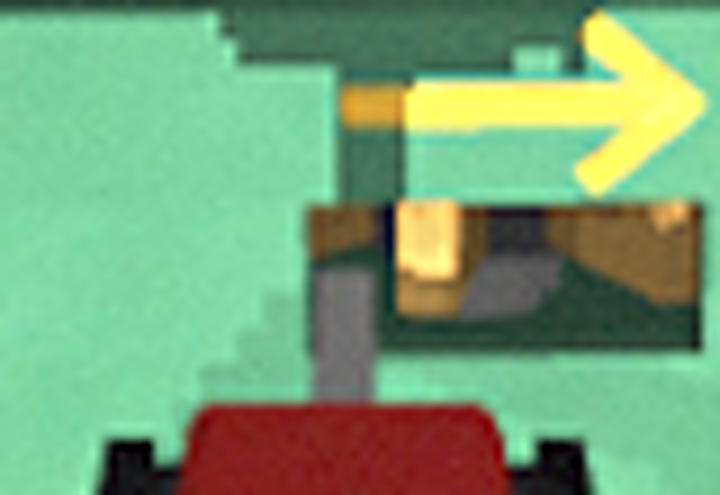

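The slot spans x 307–700 with the blade at 313–375. That puts the blade about 12.8 mm on the −y side of the slot's middle, so it should come back about 1 mm. A quick check of the cross direction next.

Run:
```python
from h import *
from scipy.spatial.transform import Rotation as Q
z=np.load("w4.npz");p,d=z["p"],z["d"];i=dict(robot.camera_info("wrist"),rvec=z["r"],tvec=z["t"])
s=robot.read_state();M=Q.from_quat(s["orientation"]).as_matrix();T=s["tool_pos"]
f=lambda q:(M.T@(q-T)*1e3).round(1)
P=lambda x,y:(240+(x+.5)/9-.5,190+(y+.5)/9-.5)
for x,y in((307,275),(700,275),(500,203),(500,350)): print("slot",f(world(i,d,*P(x,y),z=.089)))
for v in range(219,236,2):
    u=np.arange(275,281); r=d[v,275:281]; print(v,np.round(r,3)[[0,3,5]],f(world(i,d,*P(344,(v-190)*9+4),r=0)), f(world(i,d,278,v,r=0)))
```

```text
slot [-2.6 -4.2 58.6]
slot [28.9 -4.2 58.6]
slot [ 12.8 -10.2  58.6]
slot [12.9  2.1 58.6]
219 [0.234 0.235 0.234] [ 0.4 -6.8 53.1] [ 0.5 -6.5 54. ]
221 [0.23  0.23  0.231] [ 0.4 -6.5 49.2] [ 0.5 -6.7 48.8]
223 [0.225 0.226 0.226] [ 0.4 -6.7 44.3] [ 0.5 -6.5 44.8]
225 [0.223 0.222 0.223] [ 0.4 -6.4 40.8] [ 0.5 -6.5 40.5]
227 [0.217 0.217 0.218] [ 0.4 -6.7 35.7] [ 0.5 -6.9 35.3]
229 [0.214 0.214 0.214] [ 0.4 -6.  33.9] [ 0.5 -6.7 31.9]
231 [0.211 0.211 0.21 ] [ 0.4 -6.3 29.2] [ 0.5 -6.3 29. ]
233 [0.207 0.207 0.208] [ 0.4 -6.6 24.4] [ 0.5 -6.6 24.5]
235 [0.187 0.186 0.187] [  0.4 -12.7   4.1] [  0.5 -12.4   5.1]
```

Request:
carry_out([
  [[0.001, -0.0015, 0.001, 0, 255], [0, 0, 0.001, 0, 255], [0, 0, 0.001, 0, 255], [0, 0, 0.001, 0, 255], [0, 0, 0.001, 0, 255]],
])

```text
t: 6.55
tool_pos: [0.5309, -0.0263, 0.1421]
orientation: [0.689, 0.725, 0.0, 0.0]
wrist_force: [-0.3, -0.0, -1.4]
grip_width: 0.0197
```

Request:
carry_out([
  [[0, 0, 0.0005, 0, 255], [0, 0, 0.0005, 0, 255], [0, 0, 0.0005, 0, 255], [0, 0, 0, 0, 255], [0, 0, 0, 0, 255]],
])

```text
t: 6.97
tool_pos: [0.5309, -0.0263, 0.1407]
orientation: [0.689, 0.725, -0.0, 0.0]
wrist_force: [-0.3, 0.6, -1.0]
grip_width: 0.0196
```

```bash
python3 -c "
from h import *
st()"
```

```text
6.97 [ 0.5309 -0.0263  0.1407] [ 0.6891  0.7246 -0.      0.    ] F [-0.29  0.57 -1.03] M [ 0.025  0.077 -0.003] 0.0196
```

Request:
carry_out([
  [[0, 0, 0.001, 0, 255], [0, 0, 0.001, 0, 255], [0, 0, 0.001, 0, 255], [0, 0, 0.001, 0, 255], [0, 0, 0.001, 0, 255]],
])

```text
t: 7.38
tool_pos: [0.5309, -0.0263, 0.1355]
orientation: [0.689, 0.725, -0.0, -0.0]
wrist_force: [0.3, -0.1, -0.3]
grip_width: 0.0202
```

Request:
carry_out([
  [[0, 0, 0.0006, 0, 255], [0, 0, 0.0006, 0, 255], [0, 0, 0.0006, 0, 255], [0, 0, 0.0006, 0, 255], [0, 0, 0.0006, 0, 255]],
])

```text
t: 7.8
tool_pos: [0.531, -0.0263, 0.1326]
orientation: [0.689, 0.725, -0.0, 0.0]
wrist_force: [-0.5, 0.2, -0.9]
grip_width: 0.0199
```

Passed the tip level (tip at about 0.0786 m) with no contact. Going on down to 22.5 mm below the cover's top.

Request:
carry_out([
  [[0, 0, 0.001, 0, 255], [0, 0, 0.001, 0, 255], [0, 0, 0.001, 0, 255], [0, 0, 0.001, 0, 255], [0, 0, 0.001, 0, 255]],
])

```text
t: 8.22
tool_pos: [0.5309, -0.0263, 0.1275]
orientation: [0.689, 0.725, -0.0, -0.0]
wrist_force: [0.1, -0.8, -1.3]
grip_width: 0.0205
```

Request:
carry_out([
  [[0, 0, 0.0012, 0, 255], [0, 0, 0.0012, 0, 255], [0, 0, 0.0012, 0, 255], [0, 0, 0.0012, 0, 255], [0, 0, 0.0012, 0, 255]],
])

```text
t: 8.63
tool_pos: [0.5309, -0.0263, 0.1215]
orientation: [0.689, 0.725, 0.0, -0.0]
wrist_force: [0.1, 0.3, -1.0]
grip_width: 0.0203
```

Request:
carry_out([
  [[0, 0, 0.001, 0, 255], [0, 0, 0, 0, 255], [0, 0, 0, 0, 255], [0, 0, 0, 0, 255], [0, 0, 0, 0, 255]],
])

```text
t: 9.05
tool_pos: [0.531, -0.0263, 0.1208]
orientation: [0.689, 0.725, 0.0, 0.0]
wrist_force: [-0.8, 0.2, -2.0]
grip_width: 0.0198
```

Request:
carry_out([
  [[0.0012, 0, 0, 0, 255], [0.0012, 0, 0, 0, 255], [0.0012, 0, 0, 0, 255], [0.0012, 0, 0, 0, 255], [0.0012, 0, 0, 0, 255]],
])

```text
t: 9.47
tool_pos: [0.5309, -0.0207, 0.1212]
orientation: [0.689, 0.725, -0.0, 0.001]
wrist_force: [0.3, -2.8, 1.2]
grip_width: 0.0196
```

Request:
carry_out([
  [[0.0012, 0, 0, 0, 255], [0.0012, 0, 0, 0, 255], [0.0012, 0, 0, 0, 255], [0.0012, 0, 0, 0, 255], [0.0012, 0, 0, 0, 255]],
])

```text
t: 9.88
tool_pos: [0.5307, -0.0144, 0.1211]
orientation: [0.689, 0.725, 0.0, 0.0]
wrist_force: [0.1, -3.8, 2.7]
grip_width: 0.0199
```

Request:
carry_out([
  [[0.0012, 0, 0, 0, 255], [0.0012, 0, 0, 0, 255], [0.0012, 0, 0, 0, 255], [0.0012, 0, 0, 0, 255], [0.0012, 0, 0, 0, 255]],
])

```text
t: 10.3
tool_pos: [0.53, -0.0083, 0.1202]
orientation: [0.689, 0.725, -0.0, 0.0]
wrist_force: [1.4, -5.1, -1.1]
grip_width: 0.0197
```

```bash
python3 -c "
from h import *
st()"
```

```text
10.3 [ 0.53   -0.0083  0.1202] [ 6.891e-01  7.247e-01 -1.000e-04  1.000e-04] F [ 1.36 -5.12 -1.07] M [-1.132 -0.386  0.035] 0.0197
```

Request:
carry_out([
  [[-0.001, 0, 0, 0, 255], [0, 0, -0.004, 0, 255], [0, 0, -0.006, 0, 255], [0, 0, -0.006, 0, 255], [0, 0, -0.003, 0, 255]],
])

```text
t: 10.72
tool_pos: [0.5304, -0.0089, 0.1408]
orientation: [0.689, 0.725, 0.001, 0.0]
wrist_force: [0.5, -0.9, -0.3]
grip_width: 0.0199
```

Request:
carry_out([
  [[-0.003, 0, 0, 0, 255], [-0.005, 0, 0, 0, 255], [-0.005, 0, 0, 0, 255], [-0.003, 0, 0, 0, 255], [-0.001, 0, 0, 0, 255]],
])

```text
t: 11.13
tool_pos: [0.5307, -0.027, 0.1393]
orientation: [0.689, 0.724, -0.0, -0.0]
wrist_force: [-0.5, 0.7, -1.7]
grip_width: 0.0196
```

Request:
carry_out([
  [[0, 0, 0, 0, 255], [0, 0, 0.001, 0, 255], [0, 0, 0.001, 0, 255], [0, 0, 0.001, 0, 255], [0, 0, 0, 0, 255]],
])

```text
t: 11.55
tool_pos: [0.5307, -0.0261, 0.1362]
orientation: [0.689, 0.725, -0.0, -0.0]
wrist_force: [-1.3, -0.5, -1.5]
grip_width: 0.0199
```

Request:
carry_out([
  [[0, 0, 0.0006, 0, 255], [0, 0, 0.0006, 0, 255], [0, 0, 0.0006, 0, 255], [0, 0, 0.0006, 0, 255], [0, 0, 0.0006, 0, 255]],
])

```text
t: 11.97
tool_pos: [0.5309, -0.0263, 0.1336]
orientation: [0.689, 0.725, -0.0, 0.0]
wrist_force: [0.6, 0.2, -1.6]
grip_width: 0.0196
```

Request:
carry_out([
  [[0, 0, 0.0004, 0, 255], [0, 0, 0.0004, 0, 255], [0, 0, 0.0004, 0, 255], [0, 0, 0.0004, 0, 255], [0, 0, 0.0004, 0, 255]],
])

```text
t: 12.38
tool_pos: [0.5309, -0.0263, 0.1316]
orientation: [0.689, 0.725, -0.0, 0.0]
wrist_force: [-0.5, 0.3, -0.8]
grip_width: 0.0195
```

```bash
python3 -c "
from h import *
st()"
```

```text
12.38 [ 0.5309 -0.0263  0.1316] [ 0.6891  0.7246 -0.      0.    ] F [-0.49  0.28 -0.81] M [ 0.064 -0.012 -0.026] 0.0195
```

Request:
carry_out([
  [[0, 0, 0.0011, 0, 255], [0, 0, 0.0011, 0, 255], [0, 0, 0.0011, 0, 255], [0, 0, 0.0011, 0, 255], [0, 0, 0.0011, 0, 255]],
])

```text
t: 12.8
tool_pos: [0.5309, -0.0263, 0.126]
orientation: [0.689, 0.725, -0.0, -0.0]
wrist_force: [-0.4, -0.5, -0.8]
grip_width: 0.0195
```

Request:
carry_out([
  [[0, 0, 0.0011, 0, 255], [0, 0, 0.0011, 0, 255], [0, 0, 0.0011, 0, 255], [0, 0, 0.0011, 0, 255], [0, 0, 0.0009, 0, 255]],
])

```text
t: 13.22
tool_pos: [0.5309, -0.0263, 0.1207]
orientation: [0.689, 0.725, -0.0, -0.0]
wrist_force: [0.1, 0.5, -1.1]
grip_width: 0.0201
```

Request:
carry_out([
  [[0.0012, 0, 0, 0, 255], [0.0012, 0, 0, 0, 255], [0.0012, 0, 0, 0, 255], [0.0012, 0, 0, 0, 255], [0.0012, 0, 0, 0, 255]],
])

```text
t: 13.63
tool_pos: [0.5306, -0.0207, 0.1213]
orientation: [0.689, 0.725, -0.0, 0.0]
wrist_force: [-1.2, -2.7, 0.7]
grip_width: 0.02
```

Request:
carry_out([
  [[0.001, 0, 0, 0, 255], [0.001, 0, 0, 0, 255], [0.001, 0, 0, 0, 255], [0.001, 0, 0, 0, 255], [0.001, 0, 0, 0, 255]],
])

```text
t: 14.05
tool_pos: [0.5306, -0.0155, 0.1213]
orientation: [0.689, 0.725, -0.0, 0.0]
wrist_force: [-1.5, -4.5, 2.4]
grip_width: 0.0194
```

```bash
python3 -c "
from h import *
st()"
```

```text
14.05 [ 0.5306 -0.0155  0.1213] [ 6.891e-01  7.246e-01 -0.000e+00  4.000e-04] F [-1.52 -4.55  2.43] M [-1.051  0.309 -0.015] 0.0194
```

Request:
carry_out([
  [[0.0004, 0, 0, 0, 255], [0.0004, 0, 0, 0, 255], [0.0004, 0, 0, 0, 255], [0.0004, 0, 0, 0, 255], [0.0004, 0, 0, 0, 255]],
])

```text
t: 14.47
tool_pos: [0.5305, -0.0133, 0.121]
orientation: [0.689, 0.725, 0.0, 0.0]
wrist_force: [-0.4, -3.8, 2.7]
grip_width: 0.0197
```

Request:
carry_out([
  [[0.0003, 0, 0, 0, 255], [0.0003, 0, 0, 0, 255], [0.0003, 0, 0, 0, 255], [0.0003, 0, 0, 0, 255], [0.0003, 0, 0, 0, 255]],
])

```text
t: 14.88
tool_pos: [0.5303, -0.0118, 0.1208]
orientation: [0.689, 0.725, 0.0, 0.0]
wrist_force: [0.9, -4.1, 2.1]
grip_width: 0.0201
```

Request:
carry_out([
  [[0.0003, 0, 0, 0, 255], [0.0003, 0, 0, 0, 255], [0.0003, 0, 0, 0, 255], [0.0003, 0, 0, 0, 255], [0.0003, 0, 0, 0, 255]],
])

```text
t: 15.3
tool_pos: [0.5302, -0.0104, 0.1207]
orientation: [0.689, 0.725, 0.0, 0.0]
wrist_force: [1.0, -4.8, -0.9]
grip_width: 0.0199
```

Request:
carry_out([
  [[0.0004, 0, 0, 0, 255], [0.0004, 0, 0, 0, 255], [0.0004, 0, 0, 0, 255], [0.0004, 0, 0, 0, 255], [0.0004, 0, 0, 0, 255]],
])

```text
t: 15.72
tool_pos: [0.5298, -0.0084, 0.1205]
orientation: [0.689, 0.725, -0.0, -0.0]
wrist_force: [1.6, -4.2, -1.5]
grip_width: 0.02
```

Request:
carry_out([
  [[-0.001, 0, 0, 0, 255], [0, 0, -0.004, 0, 255], [0, 0, -0.006, 0, 255], [0, 0, -0.006, 0, 255], [0, 0, -0.003, 0, 255]],
])

```text
t: 16.13
tool_pos: [0.5306, -0.0089, 0.1413]
orientation: [0.689, 0.725, 0.001, 0.0]
wrist_force: [0.6, -0.0, -0.3]
grip_width: 0.0197
```

Request:
carry_out([
  [[-0.003, 0, 0, 0, 255], [-0.005, 0, 0, 0, 255], [-0.005, 0, 0, 0, 255], [-0.003, 0, 0, 0, 255], [-0.001, 0, 0, 0, 255]],
])

```text
t: 16.55
tool_pos: [0.5307, -0.027, 0.1395]
orientation: [0.689, 0.724, -0.0, -0.0]
wrist_force: [-0.2, -0.1, -1.4]
grip_width: 0.0201
```

Request:
carry_out([
  [[0, 0, 0, 0, 255], [0, 0, 0.001, 0, 255], [0, 0, 0.001, 0, 255], [0, 0, 0.001, 0, 255], [0, 0, 0, 0, 255]],
])

```text
t: 16.97
tool_pos: [0.5307, -0.0262, 0.1365]
orientation: [0.689, 0.725, -0.0, -0.0]
wrist_force: [-0.7, -0.0, -1.6]
grip_width: 0.0193
```

Request:
carry_out([
  [[0, 0, 0.0006, 0, 255], [0, 0, 0.0006, 0, 255], [0, 0, 0.0006, 0, 255], [0, 0, 0.0006, 0, 255], [0, 0, 0.0006, 0, 255]],
])

```text
t: 17.38
tool_pos: [0.5309, -0.0263, 0.1338]
orientation: [0.689, 0.725, -0.0, 0.0]
wrist_force: [0.1, -1.0, -0.5]
grip_width: 0.0199
```

Request:
carry_out([
  [[0, 0, 0.0004, 0, 255], [0, 0, 0.0004, 0, 255], [0, 0, 0.0004, 0, 255], [0, 0, 0.0004, 0, 255], [0, 0, 0.0004, 0, 255]],
])

```text
t: 17.8
tool_pos: [0.5309, -0.0264, 0.1318]
orientation: [0.689, 0.725, -0.0, 0.0]
wrist_force: [0.3, 0.8, -1.0]
grip_width: 0.02
```

```bash
python3 -c "
from h import *
st()"
```

```text
17.8 [ 0.5309 -0.0264  0.1318] [ 0.6891  0.7246 -0.      0.    ] F [ 0.3   0.84 -0.97] M [0.046 0.024 0.056] 0.02
```

Request:
carry_out([
  [[0, 0, 0.0011, 0, 255], [0, 0, 0.0011, 0, 255], [0, 0, 0.0011, 0, 255], [0, 0, 0.0011, 0, 255], [0, 0, 0.0011, 0, 255]],
])

```text
t: 18.22
tool_pos: [0.5309, -0.0263, 0.1262]
orientation: [0.689, 0.725, -0.0, -0.0]
wrist_force: [-0.6, -0.2, -1.1]
grip_width: 0.0198
```

Request:
carry_out([
  [[0, 0, 0.0011, 0, 255], [0, 0, 0.0011, 0, 255], [0, 0, 0.0011, 0, 255], [0, 0, 0.0011, 0, 255], [0, 0, 0.0011, 0, 255]],
])

```text
t: 18.63
tool_pos: [0.5309, -0.0263, 0.1207]
orientation: [0.689, 0.725, -0.0, -0.0]
wrist_force: [0.2, 0.4, -0.5]
grip_width: 0.0197
```

Request:
carry_out([
  [[0.0004, 0, 0, 0, 255], [0.0004, 0, 0, 0, 255], [0.0004, 0, 0, 0, 255], [0.0004, 0, 0, 0, 255], [0.0004, 0, 0, 0, 255]],
])

```text
t: 19.05
tool_pos: [0.5308, -0.0248, 0.1208]
orientation: [0.689, 0.725, -0.0, 0.0]
wrist_force: [-0.1, -2.8, -1.6]
grip_width: 0.0198
```

Request:
carry_out([
  [[0.0003, 0, 0, 0, 255], [0.0003, 0, 0, 0, 255], [0.0003, 0, 0, 0, 255], [0.0003, 0, 0, 0, 255], [0.0003, 0, 0, 0, 255]],
])

```text
t: 19.47
tool_pos: [0.5307, -0.023, 0.1211]
orientation: [0.689, 0.725, -0.0, 0.0]
wrist_force: [-1.1, -3.1, 0.8]
grip_width: 0.0198
```

Request:
carry_out([
  [[0.0004, 0, 0, 0, 255], [0.0004, 0, 0, 0, 255], [0.0004, 0, 0, 0, 255], [0.0004, 0, 0, 0, 255], [0.0004, 0, 0, 0, 255]],
])

```text
t: 19.88
tool_pos: [0.531, -0.0208, 0.1212]
orientation: [0.689, 0.725, 0.0, 0.0]
wrist_force: [-1.3, -2.8, 0.8]
grip_width: 0.0198
```

Request:
carry_out([
  [[0.0004, 0, 0, 0, 255], [0.0004, 0, 0, 0, 255], [0.0004, 0, 0, 0, 255], [0.0004, 0, 0, 0, 255], [0.0004, 0, 0, 0, 255]],
])

```text
t: 20.3
tool_pos: [0.5309, -0.0189, 0.1211]
orientation: [0.689, 0.725, 0.0, 0.0]
wrist_force: [-0.3, -3.6, 0.7]
grip_width: 0.0199
```

Request:
carry_out([
  [[0.0004, 0, 0, 0, 255], [0.0004, 0, 0, 0, 255], [0.0004, 0, 0, 0, 255], [0.0004, 0, 0, 0, 255], [0.0004, 0, 0, 0, 255]],
])

```text
t: 20.72
tool_pos: [0.5308, -0.017, 0.1212]
orientation: [0.689, 0.725, 0.0, 0.0]
wrist_force: [-0.4, -4.2, 2.2]
grip_width: 0.0198
```

Request:
carry_out([
  [[0.0004, 0, 0, 0, 255], [0.0004, 0, 0, 0, 255], [0.0004, 0, 0, 0, 255], [0.0004, 0, 0, 0, 255], [0.0004, 0, 0, 0, 255]],
])

```text
t: 21.13
tool_pos: [0.5306, -0.0148, 0.121]
orientation: [0.689, 0.725, 0.0, 0.0]
wrist_force: [2.3, -4.2, 2.3]
grip_width: 0.0197
```

Request:
carry_out([
  [[0.0004, 0, 0, 0, 255], [0.0004, 0, 0, 0, 255], [0.0004, 0, 0, 0, 255], [0.0004, 0, 0, 0, 255], [0.0004, 0, 0, 0, 255]],
])

```text
t: 21.55
tool_pos: [0.5304, -0.0128, 0.1208]
orientation: [0.689, 0.725, 0.0, 0.0]
wrist_force: [1.9, -4.9, 1.9]
grip_width: 0.0199
```

Request:
carry_out([
  [[0.0003, 0, 0, 0, 255], [0.0003, 0, 0, 0, 255], [0.0003, 0, 0, 0, 255], [0.0003, 0, 0, 0, 255], [0.0003, 0, 0, 0, 255]],
])

```text
t: 21.97
tool_pos: [0.5302, -0.0113, 0.1207]
orientation: [0.689, 0.725, 0.0, 0.0]
wrist_force: [2.3, -4.7, 0.5]
grip_width: 0.0199
```

Request:
carry_out([
  [[0.0004, 0, 0, 0, 255], [0.0004, 0, 0, 0, 255], [0.0004, 0, 0, 0, 255], [0.0004, 0, 0, 0, 255], [0.0004, 0, 0, 0, 255]],
])

```text
t: 22.38
tool_pos: [0.5299, -0.0098, 0.1205]
orientation: [0.689, 0.725, -0.001, 0.0]
wrist_force: [2.4, -5.5, -0.4]
grip_width: 0.0197
```

Request:
carry_out([
  [[0.0002, 0, 0, 0, 255], [0.0002, 0, 0, 0, 255], [0.0002, 0, 0, 0, 255], [0.0002, 0, 0, 0, 255], [0.0002, 0, 0, 0, 255]],
])

```text
t: 22.8
tool_pos: [0.5299, -0.0095, 0.1205]
orientation: [0.689, 0.725, -0.001, 0.001]
wrist_force: [3.2, -7.0, -0.8]
grip_width: 0.0202
```

Request:
carry_out([
  [[0.0002, 0, 0, 0, 255], [0, 0, 0, 0, 255], [0, 0, 0, 0, 255], [0, 0, 0, 0, 255], [0, 0, 0, 0, 255]],
])

```text
t: 23.22
tool_pos: [0.53, -0.0095, 0.1205]
orientation: [0.689, 0.725, -0.001, 0.001]
wrist_force: [3.5, -8.0, -0.4]
grip_width: 0.0197
```

```bash
python3 -c "
from h import *
st()"
```

```text
23.22 [ 0.53   -0.0095  0.1205] [ 0.689   0.7248 -0.0012  0.0011] F [ 3.48 -8.01 -0.44] M [-1.828 -0.771 -0.018] 0.0197
```

The wheel is holding a steady 8 N and no longer moving, about 5 mm past the slot's middle and well clear of its end, so the jaw is snug. Unload and lift out.

Request:
carry_out([
  [[-0.0015, 0, 0, 0, 255], [-0.001, 0, 0, 0, 255], [0, 0, -0.004, 0, 255], [0, 0, -0.008, 0, 255], [0, 0, -0.012, 0, 255]],
])

```text
t: 23.63
tool_pos: [0.5285, -0.0097, 0.1437]
orientation: [0.689, 0.725, -0.001, -0.002]
wrist_force: [-0.7, -0.0, -2.0]
grip_width: 0.0198
```

Request:
carry_out([
  [[0, 0, -0.015, 0, 255], [0, 0, -0.02, 0, 255], [0, 0, -0.016, 0, 255], [0, 0, -0.005, 0, 255], [0, 0, 0, 0, 255]],
])

```text
t: 24.05
tool_pos: [0.531, -0.0103, 0.2035]
orientation: [0.689, 0.725, 0.001, 0.001]
wrist_force: [1.0, 0.0, -0.6]
grip_width: 0.0198
```

Run:
```python
from h import *
from scipy.spatial.transform import Rotation as Q
s=st();M=Q.from_quat(s["orientation"]).as_matrix()
G=Q.from_quat([.8048,.5936,0,0]).as_matrix()
print(np.degrees([np.arctan2(M[1,0],M[0,0]),np.arctan2(G[1,0],G[0,0])]))
tgt=np.array([.4526,.2931,s["tool_pos"][2]])+G[:,1]*.078
print(tgt,M.T@(tgt-s["tool_pos"]),G.T@(tgt-s["tool_pos"]))
```

```text
24.05 [ 0.531  -0.0103  0.2035] [0.689  0.7247 0.0013 0.0012] F [ 1.04  0.   -0.58] M [ 0.013  0.031 -0.005] 0.0198
[92.89459736 72.82308238]
[0.527121   0.27006479 0.20353055] [2.80239078e-01 1.02853702e-02 2.74362239e-05] [ 0.26674863 -0.08651531  0.        ]
```

Request:
carry_out([
  [[0.025, 0.001, 0, 0, 255], [0.036, 0.001, 0, 0, 255], [0.036, 0.001, 0, 0, 255], [0.036, 0.001, 0, 0, 255], [0.036, 0.001, 0, 0, 255]],
])

```text
t: 24.47
tool_pos: [0.5253, 0.1599, 0.1995]
orientation: [0.689, 0.724, -0.001, -0.001]
wrist_force: [1.0, 0.1, -0.3]
grip_width: 0.0202
```

Request:
carry_out([
  [[0.036, 0.001, 0, 0, 255], [0.036, 0.001, 0, 0, 255], [0.027, 0.0015, 0, 0, 255], [0.012, 0.0015, 0, 0, 255], [0, 0, 0, 0.11, 255]],
])

```text
t: 24.88
tool_pos: [0.5249, 0.2717, 0.1994]
orientation: [0.727, 0.686, -0.001, -0.001]
wrist_force: [-0.2, -0.3, -1.1]
grip_width: 0.0196
```

Request:
carry_out([
  [[0, 0, 0, 0.12, 255], [0, 0, 0, 0.12, 255], [0, 0, 0, 0, 255], [0, 0, 0, 0, 255], [0, 0, 0, 0, 255]],
])

```text
t: 25.3
tool_pos: [0.5258, 0.269, 0.2003]
orientation: [0.804, 0.594, -0.001, -0.0]
wrist_force: [0.2, -0.4, -1.4]
grip_width: 0.0198
```

Run:
```python
from h import *
s=st()
p,d,i=snap("wrist"); np.savez("w5.npz",p=p,d=d,r=i["rvec"],t=i["tvec"])
cv2.imwrite("pics/w5.png",cv2.resize(p[60:250,200:380],None,fx=3.1,fy=3.1,interpolation=cv2.INTER_CUBIC))
p,d,i=snap("top"); np.savez("t5.npz",p=p,d=d)
```

```text
25.3 [0.5258 0.269  0.2003] [ 8.042e-01  5.944e-01 -6.000e-04 -1.000e-04] F [ 0.16 -0.44 -1.39] M [-0.048 -0.001 -0.011] 0.0198
```

View pics/w5.png

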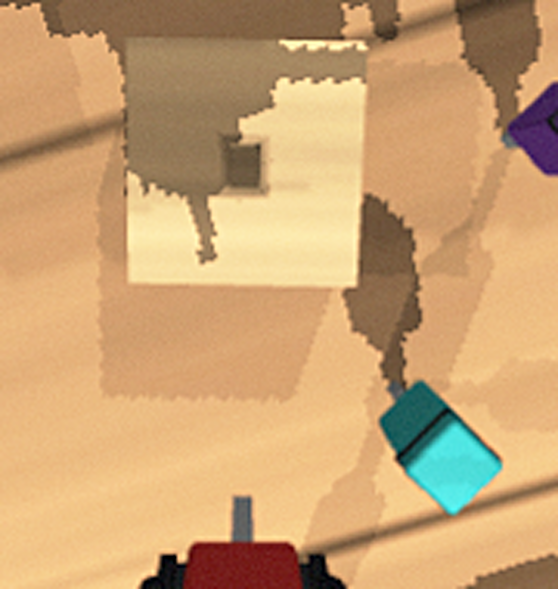

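The hole is at (243,164), longer along the vertical as expected, and the blade's lower end is at (242,497).

Run:
```python
from h import *
from scipy.spatial.transform import Rotation as Q
z=np.load("w5.npz");p,d=z["p"],z["d"];i=dict(robot.camera_info("wrist"),rvec=z["r"],tvec=z["t"])
s=robot.read_state();M=Q.from_quat(s["orientation"]).as_matrix();T=s["tool_pos"]
f=lambda q:(M.T@(q-T)*1e3).round(1)
P=lambda x,y:(200+(x+.5)/3.1-.5,60+(y+.5)/3.1-.5)
print("hole",f(world(i,d,*P(243.5,163.5),z=.05)))
B=[f(world(i,d,*P(x,y),z=.05)) for x,y in((126,37),(366,40),(358,286),(128,284))];print(B,np.mean(B,0))
for a,b in((0,1),(3,2),(3,0),(2,1)):
    e=B[b]-B[a];print(np.degrees(np.arctan2(e[1],e[0])).round(1))
for v in range(219,235,3):
    r=d[v,262:296]; c=np.where((r<.26)&(r>0))[0]+262
    if len(c): print(v,c[0],c[-1],f(world(i,d,(c[0]+c[-1])/2,v,r=0)))
A=p[212:236,262:296];cv2.imwrite("pics/c5.png",np.hstack([cv2.resize(p[95:130,260:295],(385,385),interpolation=cv2.INTER_CUBIC),cv2.resize(p[205:240,260:295],(385,385),interpolation=cv2.INTER_CUBIC)]))
```

```text
hole [ 1.000e-01 -7.990e+01  1.506e+02]
[array([ -33.9, -114.9,  150.6]), array([  35.5, -114.1,  150.6]), array([ 35.4, -43.7, 150.6]), array([-35.4, -44.3, 150.6])] [  0.4  -79.25 150.6 ]
0.7
0.5
-88.8
-89.9
219 275 280 [-0.4 -6.7 54.4]
222 275 280 [-0.4 -6.7 47.5]
225 275 280 [-0.4 -7.  40.1]
228 274 280 [-0.7 -6.9 34. ]
231 274 281 [-0.3 -6.5 29.4]
234 263 292 [ -0.3 -12.9   6.2]
```

View pics/c5.png

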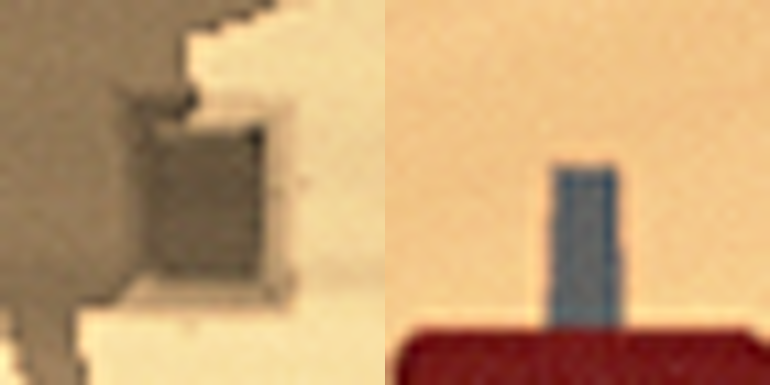

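Request:
carry_out([
  [[0.0007, -0.022, 0, 0, 255], [0, -0.03, 0, 0, 255], [0, -0.02, 0, 0, 255], [0, -0.005, 0.01, 0, 255], [0, 0, 0.02, 0, 255]],
])

```text
t: 25.82
tool_pos: [0.4535, 0.2942, 0.1735]
orientation: [0.804, 0.595, 0.003, 0.001]
wrist_force: [1.6, -0.1, -0.8]
grip_width: 0.0197
```

Request:
carry_out([
  [[0, 0, 0.025, 0, 255], [0, 0, 0.02, 0, 255], [0, 0, 0.01, 0, 255], [0, 0, 0.003, 0, 255], [0, 0, 0, 0, 255]],
])

```text
t: 26.23
tool_pos: [0.4526, 0.2925, 0.1119]
orientation: [0.805, 0.594, -0.001, -0.0]
wrist_force: [0.7, 0.5, -1.2]
grip_width: 0.0198
```

Run:
```python
from h import *
s=st()
p,d,i=snap("wrist")
cv2.imwrite("pics/w6.png",cv2.resize(p[180:250,240:320],None,fx=8,fy=8,interpolation=cv2.INTER_CUBIC))
st()
```

```text
26.23 [0.4526 0.2925 0.1119] [ 8.047e-01  5.936e-01 -8.000e-04 -1.000e-04] F [ 0.71  0.53 -1.24] M [ 0.021  0.019 -0.049] 0.0198
26.28 [0.4533 0.2929 0.1132] [8.048e-01 5.936e-01 2.000e-04 1.000e-04] F [ 0.84 -0.75 -1.42] M [ 0.071 -0.011 -0.028] 0.0197
```

View pics/w6.png

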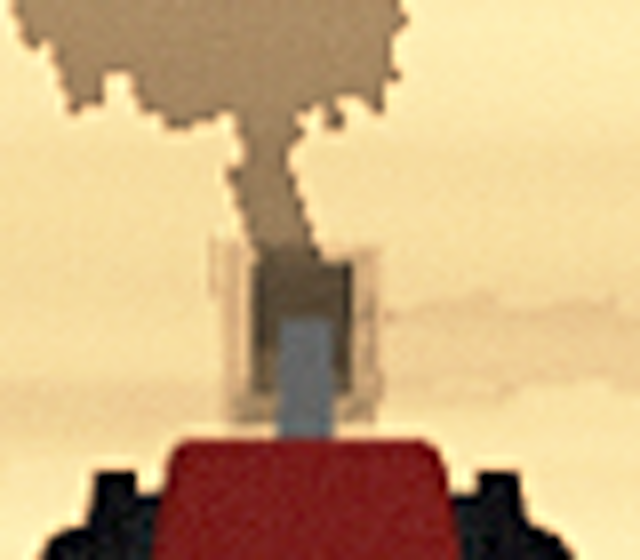

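The blade (x 280–332) sits centred over the hole (x 255–352). Lowering.

Request:
carry_out([
  [[0, 0, 0.003, 0, 255], [0, 0, 0.003, 0, 255], [0, 0, 0.003, 0, 255], [0, 0, 0.003, 0, 255], [0, 0, 0.003, 0, 255]],
])

```text
t: 26.7
tool_pos: [0.4528, 0.293, 0.0978]
orientation: [0.805, 0.594, 0.0, 0.0]
wrist_force: [0.3, 0.2, 0.6]
grip_width: 0.0196
```

```bash
python3 -c "
from h import *
st()"
```

```text
26.7 [0.4528 0.293  0.0978] [8.047e-01 5.936e-01 2.000e-04 0.000e+00] F [0.27 0.2  0.63] M [-0.021 -0.064  0.02 ] 0.0196
```

Request:
carry_out([
  [[0, 0, 0.005, 0, 255], [0, 0, 0.006, 0, 255], [0, 0, 0.006, 0, 255], [0, 0, 0.006, 0, 255], [0, 0, 0.005, 0, 255]],
])

```text
t: 27.12
tool_pos: [0.4523, 0.2927, 0.0688]
orientation: [0.805, 0.594, -0.0, -0.0]
wrist_force: [0.2, -0.5, -1.9]
grip_width: 0.0198
```

Request:
carry_out([
  [[0, 0, 0.0025, 0, 255], [0, 0, 0.002, 0, 255], [0, 0, 0.0015, 0, 255], [0, 0, 0.001, 0, 255], [0, 0, 0.001, 0, 255]],
])

```text
t: 27.53
tool_pos: [0.4529, 0.293, 0.062]
orientation: [0.805, 0.594, 0.0, 0.0]
wrist_force: [0.6, -0.8, 0.2]
grip_width: 0.0201
```

Request:
carry_out([
  [[0, 0, 0.0005, 0, 255], [0, 0, 0.0005, 0, 255], [0, 0, 0.0005, 0, 255], [0, 0, 0, 0, 255], [0, 0, 0, 0, 255]],
])

```text
t: 27.95
tool_pos: [0.4527, 0.2929, 0.0604]
orientation: [0.805, 0.594, 0.0, 0.0]
wrist_force: [-0.4, -0.3, -0.7]
grip_width: 0.0197
```

```bash
python3 -c "
from h import *
st()"
```

```text
27.95 [0.4527 0.2929 0.0604] [0.8048 0.5936 0.     0.    ] F [-0.39 -0.32 -0.67] M [ 0.008 -0.008 -0.025] 0.0197
```

Request:
carry_out([
  [[0, 0, 0.0004, 0, 255], [0, 0, 0.0004, 0, 255], [0, 0, 0.0004, 0, 255], [0, 0, 0, 0, 255], [0, 0, 0, 0, 255]],
])

```text
t: 28.37
tool_pos: [0.4528, 0.2929, 0.0592]
orientation: [0.805, 0.594, 0.0, 0.0]
wrist_force: [0.9, 0.2, -1.6]
grip_width: 0.0199
```

Request:
carry_out([
  [[0, 0, 0.0003, 0, 255], [0, 0, 0.0003, 0, 255], [0, 0, 0, 0, 255], [0, 0, 0, 0, 255], [0, 0, 0, 0, 255]],
])

```text
t: 28.78
tool_pos: [0.4528, 0.293, 0.0592]
orientation: [0.805, 0.594, -0.0, 0.0]
wrist_force: [-3.1, -1.5, 4.9]
grip_width: 0.0198
```

Shoulder seated: Fz has risen and z has stopped at the same height as at the grasp. Open and rise.

Request:
carry_out([
  [[0, 0, 0, 0, 130], [0, 0, 0, 0, 130], [0, 0, 0, 0, 130], [0, 0, 0, 0, 130], [0, 0, 0, 0, 130]],
])

```text
t: 29.2
tool_pos: [0.4526, 0.2929, 0.0583]
orientation: [0.805, 0.594, -0.0, -0.0]
wrist_force: [0.1, -0.7, 0.1]
grip_width: 0.0444
```

Request:
carry_out([
  [[0, 0, 0, 0, 130], [0, 0, -0.005, 0, 130], [0, 0, -0.015, 0, 130], [0, 0, -0.025, 0, 130], [0, 0, -0.035, 0, 130]],
])

```text
t: 29.62
tool_pos: [0.4507, 0.2918, 0.1366]
orientation: [0.805, 0.594, -0.003, -0.001]
wrist_force: [-0.4, -0.5, -0.4]
grip_width: 0.0464
```

Request:
carry_out([
  [[0, 0.01, -0.035, 0, 130], [0.02, 0.03, -0.01, 0, 130], [0.02, 0.03, 0, 0, 130], [0.01, 0.015, 0, 0, 130], [0, 0, 0, 0, 130]],
])

```text
t: 30.03
tool_pos: [0.5517, 0.3161, 0.1845]
orientation: [0.805, 0.593, 0.001, 0.0]
wrist_force: [-0.6, 0.8, -0.5]
grip_width: 0.0466
```

Run:
```python
from h import *
s=st()
p,d,i=snap("wrist");W=cv2.resize(p[40:240,180:380],(400,400))
z=np.array([world(i,d,u,v,r=0) for u in range(200,360,2) for v in range(60,220,2) if d[v,u]>0])
k=z[(z[:,2]>.095)&(z[:,2]<.13)&(abs(z[:,0]-.4504)<.03)&(abs(z[:,1]-.2927)<.03)];print("handle top",k.mean(0),k[:,2].std(),len(k))
p,d,i=snap("top");A=p[165:235,250:325]
o=np.load("top0.npz")["p"][165:235,250:325]
A,o=[cv2.resize(q,(375,350),interpolation=cv2.INTER_CUBIC) for q in(A,o)]
T=np.vstack([o[:240],A[:240]]); T=cv2.resize(T,(375,480))
cv2.imwrite("pics/f.png",np.hstack([cv2.copyMakeBorder(W,0,80,0,0,cv2.BORDER_CONSTANT),T]))
```

```text
30.03 [0.5517 0.3161 0.1845] [8.051e-01 5.932e-01 1.200e-03 4.000e-04] F [-0.57  0.79 -0.48] M [-0.045  0.043  0.02 ] 0.0466
handle top [0.45201079 0.29776672 0.10928534] 0.0029528437621943178 164
```

View pics/f.png

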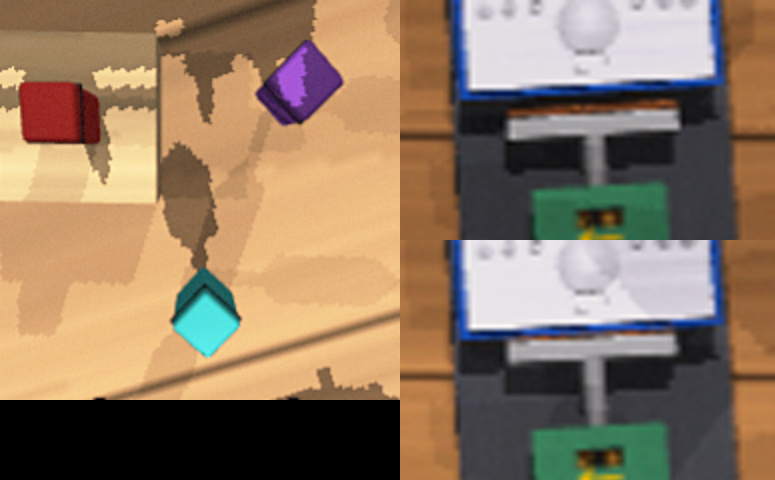

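The tool stands seated in its block, with the handle top at about 0.11 m as at the start and the decoys upright. In the top view, the gap between leather and board seen in the upper strip is gone in the lower one.

```bash
python3 -c "
from h import *
print(robot.hand_in())"
```

```text
the job is handed in; nothing more can be done
None
```

I tightened the clamp, stood the red tool back in its block and handed the job in at about 30 s of the 72 s allowed.

- **Tightening:** it took three strokes through the slot. Turning force was about 3–5 N. On the third stroke the wheel stopped dead at a steady 8 N, the top of the 6–8 N snug range. The blade was then about 5 mm past the slot's middle, well short of its end, and I went no further.
- **Jaw:** by wheel angle it closed about 11.7 mm. The last top picture shows no gap left between the leather and the board.
- **Tool:** lowering stopped at the same height as at the grasp (0.059 m), with a rise to about 5 N as the shoulder seated. The handle top then read about 0.109 m, against 0.110 m at the start.
- **Other things:** the purple and turquoise lookalikes are still upright. I noticed no contact with anything else, but did not check the rest of the table again at the end. The gripper was open and clear at hand-in.
- **Disagreements:**
  - In the last check the handle position in y read about 5 mm off the first measurement. Part of the handle's side was counted in that average, so I did not take it as movement.
  - While the wheel was firm there was also about 3.5 N sideways on the tool, probably the blade rubbing the slot's side. It was gone after lifting out.

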